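Sort die canisters by heft into a sprung rack

TASK

The three closed die canisters look the same, but one holds only a light cork blank, one an aluminium die and one a solid steel die. Find out which is which by lifting each a little and feeling its weight, then put each upright into its own rack pocket as seen from the robot, the cork one left, the aluminium one in the middle and the steel one right, and push it gently down between the sprung jaws, without forcing, until it stands fully on the pocket's floor. Never tip a canister over, and leave the stamp and the shell dish where they are.

Things in the scene. Friction and masses are not known exactly. Their poses are not given: they have to be found in the camera images.
- canister_a: one of three look-alike closed canisters, bare metal, fixed dark flat lid; 100 mm high; thick foot 52 mm across, 27 mm high, bevelled below (4 wide, 5 high), body above 40 mm across. Its name does not tell the content. Total mass: with cork 0.11 to 0.13 kg, aluminium 0.33 to 0.42 kg, steel 0.65 to 0.80 kg (one of each). Origin: centre of the underside, z up along its axis
- canister_b: one of three look-alike closed canisters, bare metal, fixed dark flat lid; 100 mm high; thick foot 52 mm across, 27 mm high, bevelled below (4 wide, 5 high), body above 40 mm across. Its name does not tell the content. Total mass: with cork 0.11 to 0.13 kg, aluminium 0.33 to 0.42 kg, steel 0.65 to 0.80 kg (one of each). Origin: centre of the underside, z up along its axis
- canister_c: one of three look-alike closed canisters, bare metal, fixed dark flat lid; 100 mm high; thick foot 52 mm across, 27 mm high, bevelled below (4 wide, 5 high), body above 40 mm across. Its name does not tell the content. Total mass: with cork 0.11 to 0.13 kg, aluminium 0.33 to 0.42 kg, steel 0.65 to 0.80 kg (one of each). Origin: centre of the underside, z up along its axis
- rack: fixed wooden rack, 90 (x) x 290 (y) x 38 mm, origin under its centre; pockets in a row at y +95, 0, -95 mm: bores of 60 mm, bevelled mouth, 26 mm deep. On top at both y sides of each bore stand housings to 52 mm above the table, 18 mm wide in x, 31 to 42 mm off the bore's axis, whose round sprung jaws bulge 2 mm into the canister's path at 46 mm height; the +x and -x sides are free for fingers
- pocket_left (a point): centre of the floor of the rack's left pocket, for the cork blank; a seated canister's underside rests here. z up, y along the row towards the left pocket. The jaws grip the canister's foot: pushing it through takes about 3 to 10 N, then, some 4 mm above the floor, they let go over the foot and it stops hard on the floor; over 45 N in all between canister and rack is forcing
- pocket_middle (a point): centre of the floor of the rack's middle pocket, for the aluminium die; a seated canister's underside rests here. z up, y along the row towards the left pocket. The jaws grip the canister's foot: pushing it through takes about 3 to 10 N, then, some 4 mm above the floor, they let go over the foot and it stops hard on the floor; over 45 N in all between canister and rack is forcing
- pocket_right (a point): centre of the floor of the rack's right pocket, for the steel die; a seated canister's underside rests here. z up, y along the row towards the left pocket. The jaws grip the canister's foot: pushing it through takes about 3 to 10 N, then, some 4 mm above the floor, they let go over the foot and it stops hard on the floor; over 45 N in all between canister and rack is forcing
- stamp: bystander: turned wooden hand stamp standing upright, 26 mm wide, 54 mm high; origin at the centre of its underside
- shell_dish: bystander: clay dish in the form of a shell, 78 x 108 x 42 mm; origin at the centre of its underside
Things that resemble listed ones, but are neither listed nor needed, are in the scene too. Leave any purple look-alike of the canister_a alone.

How it is judged (in metres and radians):
At the end, for the whole second after the job is handed in: Each canister stands upright (within 0.06 rad) in the pocket of its kind, cork blank left, aluminium die middle, steel die right (its kind is told by its weight resting on the rack), its axis within 6 mm of the pocket's and its underside within 3 mm of the pocket's floor, released and at rest (((horizontal distance between canister_a and pocket_left below 0.006 m and z of canister_a in the frame of pocket_left below 0.003 m and angle between canister_a's own z axis and vertical below 0.06 rad and contact force between canister_a and rack below 2.2 N) or (horizontal distance between canister_a and pocket_middle below 0.006 m and z of canister_a in the frame of pocket_middle below 0.003 m and angle between canister_a's own z axis and vertical below 0.06 rad and contact force between canister_a and rack between 2.6 and 5 N) or (horizontal distance between canister_a and pocket_right below 0.006 m and z of canister_a in the frame of pocket_right below 0.003 m and angle between canister_a's own z axis and vertical below 0.06 rad and contact force between canister_a and rack above 5.4 N)) and ((horizontal distance between canister_b and pocket_left below 0.006 m and z of canister_b in the frame of pocket_left below 0.003 m and angle between canister_b's own z axis and vertical below 0.06 rad and contact force between canister_b and rack below 2.2 N) or (horizontal distance between canister_b and pocket_middle below 0.006 m and z of canister_b in the frame of pocket_middle below 0.003 m and angle between canister_b's own z axis and vertical below 0.06 rad and contact force between canister_b and rack between 2.6 and 5 N) or (horizontal distance between canister_b and pocket_right below 0.006 m and z of canister_b in the frame of pocket_right below 0.003 m and angle between canister_b's own z axis and vertical below 0.06 rad and contact force between canister_b and rack above 5.4 N)) and ((horizontal distance between canister_c and pocket_left below 0.006 m and z of canister_c in the frame of pocket_left below 0.003 m and angle between canister_c's own z axis and vertical below 0.06 rad and contact force between canister_c and rack below 2.2 N) or (horizontal distance between canister_c and pocket_middle below 0.006 m and z of canister_c in the frame of pocket_middle below 0.003 m and angle between canister_c's own z axis and vertical below 0.06 rad and contact force between canister_c and rack between 2.6 and 5 N) or (horizontal distance between canister_c and pocket_right below 0.006 m and z of canister_c in the frame of pocket_right below 0.003 m and angle between canister_c's own z axis and vertical below 0.06 rad and contact force between canister_c and rack above 5.4 N)) and linear speed of each of canister_a, canister_b, canister_c below 0.02 m/s and contact force between each of canister_a, canister_b, canister_c and the fingers below 0.1 N); the robot touches nothing.
It fails at once if a canister is forced against the rack with more than 45 N (contact force between any of canister_a, canister_b, canister_c and rack above 45 N).
It fails at once if a canister is tipped over (more than 0.7 rad) (angle between any of canister_a, canister_b, canister_c's own z axis and vertical above 0.7 rad).
It fails at once if the stamp or the shell dish is moved by more than 20 mm (distance of any of stamp, shell_dish from where it was at the start of the episode above 0.02 m).
It also fails if it takes over 72 s, if anything falls off the work surface, if the arm or the gripper's body presses on something with over 40 N, if the wrist force passes 120 N, or if a joint passes its speed limit or range.

ROBOT

A 6-joint arm with a two-finger parallel gripper is mounted at the origin on a cart in front of the work surface, level with it; the furniture and walls round the work are solid. World frame = base frame: x ahead of the robot, y to its left, z up, the work surface at z = 0. Lengths are in mm, angles in rad, forces in N, time in s.
With the tool pointing down it reaches from about 350 to 775 mm from the base axis. Payload 7.3 kg.
Tool frame: the origin (TCP) lies at the very end of the fingers, on their centre line; the grasp point (between the pads) lies 19 mm behind it; x points along the fingers, z is the direction in which the jaws open and shut, and the axes are right-handed (so a half turn about x gives the same grasp; the last joint's range is limited). The gripper opens to 92 mm and grips with 3 to 60 N. Pads are 19 mm wide; open, the fingers measure 130 mm over their backs; the gripper's body (75 mm by 190 mm) begins 47 mm behind the grasp point.
Start: joints at [1.038, 0.342, 1.524, -0, 1.275, -0.146], TCP at [198.031, 486.239, 226.741] pointing down, gripper open.
Joint ranges: [-2.53, 2.53], [-0.77, 2.02], [0.04, 2.7], [-1, 4.14], [0.28, 2.66], [-3.11, 3.11]. Speed limits (rad/s): [2.57, 2.57, 3.14, 3.14, 3.14, 3.14].

INTERFACE

Orientations are given as [roll, pitch, yaw] about the fixed x, y, z axes, in that order (R = Rz(yaw) Ry(pitch) Rx(roll)).
In Python, from plant import * gives the robot as it stands.
- The arm moves only by the tool carry_out, never from a script. Its argument "rows" is a list of rows, each a list of 4 numbers: the shift along the world's x, y, z in mm, then the turn about the world's z in degrees. In form: [[x, y, z, twist], ...]. A call has 1 to 20 rows; each row is the pose to reach, as a shift and turn from the pose measured when the call began; what a row does not reach only later rows make up. A row lasts 1/12 s, in which the tool goes at most 41.7 mm and 7.16 degrees, less where a joint would pass 70% of its speed; a pose out of reach is approached as far as the arm can. A call with a gripper value outside its range is refused whole. "hand" is the finger opening in mm, from 0 to 91.8, set as the call begins (left out, the last holds). The fingers move at their own pace and stop on an object; the grip force is fixed at half the most. Time passes only in rows, so rows that repeat a pose let the fingers close. It gives the time, the measured TCP pose, the force and the opening at its end, in the units of the state.
- get_obs(): the state, without advancing time (a new reading comes with each control period).
- capture(name): name is "scene" or "top" or "wrist"; returns the picture (420x560x3 uint8, red, green, blue); there is no depth.
- camera_info(name): a dict with "camera_matrix" (3x3 intrinsics, pixels), "pose" (4x4, takes a point from camera to world coordinates); the wrist camera has in their place "mount" (4x4, takes a point from camera to tool coordinates, whose origin is the TCP and whose axes are the tool frame's). Camera axes: x right, y down, z forward; pixel columns grow to the right and rows downward; lengths in mm; the calibration is good to about 2 mm. The wrist camera is an equidistant fisheye: a pixel r from the principal point sees the ray r / f radians off the axis. A picture is of the moment at which its call begins: read the wrist's pose just before it. camera_info takes no time and is no camera call.
- close_job(): hands the job in, once; it reports no verdict.
The state is a dict: "time": time; "joint_positions": joint angles; "dq": joint speeds; "tau": joint torques, N m; "tool_pos": TCP position; "tcp_rot": TCP orientation; "contact_force": force on the tool from outside, world axes, zero at the start; "moment": the same for the moment, N m; "grip_width": finger opening in mm.
Only numpy, scipy, OpenCV 4.12 (cv2) and the standard library are available. Lean on these libraries where they do the work, as an engineer would, in place of code of your own. Each camera call takes 0.05 s, during which the arm holds its last target. There are 200 camera calls.

## Working session

There is one attempt and no reset: what is moved stays moved. The work goes in short steps, Python scripts to look and compute and a tool call to move; the robot and the scene stay as the last step left them, time stands still between calls to the robot, and variables do not carry over. Pictures are saved under pics/ and viewed, about 8 in all and at most 12, crops included, and the job is handed in when it is done.

Besides the shell and the picture viewer there is one more tool, called after "Emit:" as a command line: name --pt "numbers of a row" for each row, then --argument value for the rest. carry_out: Moves the arm, as the interface text tells. Its arguments: {"type":"object","properties":{"rows":{"type":"array"},"hand":{"type":"number"}},"required":["rows"]}

```bash
mkdir -p pics; ls; python3 - <<'E'
from plant import *
import cv2,numpy as np
np.set_printoptions(precision=4,suppress=True)
o=get_obs();print(o)
for n in("scene","top"):
    i=capture(n);cv2.imwrite(f"pics/{n}0.png",i[:,:,::-1]);print(n,camera_info(n))
print(camera_info("wrist"))
E
```

```text
pics
{'time': 0.0, 'joint_positions': array([ 1.038 ,  0.3427,  1.525 , -0.    ,  1.2754, -0.146 ]), 'dq': array([-0.0005, -0.0006,  0.0006, -0.0018,  0.0019,  0.0006]), 'tau': array([  0.0003, -43.1248, -24.4214,   0.0717,   0.0561,  -0.0001]), 'tool_pos': array([197.8084, 485.87  , 226.0546]), 'tcp_rot': array([ 2.9964,  1.5693, -2.1028]), 'contact_force': array([-0.6317,  0.104 ,  0.3998]), 'moment': array([ 0.0018, -0.0135,  0.0041]), 'grip_width': 92.08512922103583}
scene {'camera_matrix': array([[517.0492,   0.    , 272.4289],
       [  0.    , 517.0492, 206.1809],
       [  0.    ,   0.    ,   1.    ]]), 'pose': array([[   0.7623,   -0.4886,    0.4245,  166.6178],
       [  -0.6469,   -0.5555,    0.5224, -341.6811],
       [  -0.0195,   -0.6728,   -0.7395,  788.7313],
       [   0.    ,    0.    ,    0.    ,    1.    ]])}
top {'camera_matrix': array([[469.3571,   0.    , 278.4509],
       [  0.    , 469.3571, 209.6334],
       [  0.    ,   0.    ,   1.    ]]), 'pose': array([[  -0.0722,   -0.9775,    0.1984,  385.2569],
       [  -0.9974,    0.0698,   -0.0191,  189.6459],
       [   0.0048,   -0.1992,   -0.9799, 1001.657 ],
       [   0.    ,    0.    ,    0.    ,    1.    ]])}
{'camera_matrix': array([[325.1923,   0.    , 283.1576],
       [  0.    , 325.1923, 207.049 ],
       [  0.    ,   0.    ,   1.    ]]), 'mount': array([[  -0.0003,   -0.2772,    0.9608, -157.8222],
       [  -0.0001,   -0.9608,   -0.2772,   74.9267],
       [   1.    ,   -0.0002,    0.0003,    0.0553],
       [   0.    ,    0.    ,    0.    ,    1.    ]])}
```

View pics/top0.png

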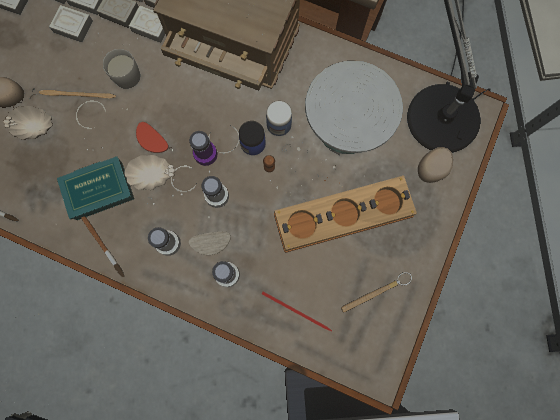

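View pics/scene0.png

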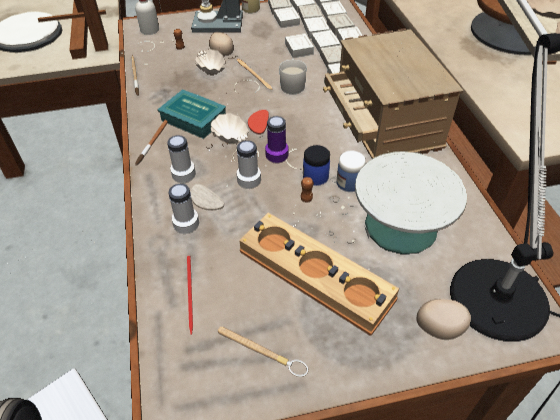

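The top view shows three bare canisters with lids at about (212,184), (160,236) and (224,270). The purple look-alike is at (200,140), the stamp at (269,163), the shell dish at (150,172), and the rack bores at (303,223), (345,211) and (388,200). In the scene view the canisters are at (247,150), (178,145) and (180,192), and the bores at (274,239), (317,264) and (362,292).

```bash
cat > h.py <<'E'
from plant import *
import cv2,numpy as np
from scipy.spatial.transform import Rotation as Ro
np.set_printoptions(precision=2,suppress=True)
def hit(name,uv,z):
    c=camera_info(name);K=c["camera_matrix"];P=c["pose"]
    d=P[:3,:3]@np.linalg.solve(K,[uv[0],uv[1],1]);o=P[:3,3]
    return o+d*(z-o[2])/d[2]
def proj(name,p):
    c=camera_info(name);q=np.linalg.inv(c["pose"])@np.r_[p,1];v=c["camera_matrix"]@(q[:3]/q[2]);return v[:2]
E
python3 - <<'E'
from h import *
for n,L in(("top",[(212,184),(160,236),(224,270),(200,140)]),("scene",[(247,148),(178,143),(180,190),(276,122)])):
    im=cv2.imread(f"pics/{n}0.png")
    print(n,[hit(n,p,100)[:2] for p in L])
for n,L in(("top",[(303,223),(345,211),(388,200)]),("scene",[(274,239),(317,264),(362,292)])):
    print(n,[hit(n,p,38)[:2] for p in L])
print(hit("top",(269,160),54),hit("top",(150,172),10))
a=cv2.imread("pics/top0.png")[125:295,140:420];b=cv2.imread("pics/scene0.png")[100:340,150:410]
a=cv2.resize(a,None,fx=2.8,fy=2.8,interpolation=cv2.INTER_CUBIC)
cv2.imwrite("pics/ca.png",a);cv2.imwrite("pics/cb.png",cv2.resize(b,None,fx=2.5,fy=2.5,interpolation=cv2.INTER_CUBIC))
E
```

```text
top [array([628.84, 299.68]), array([532.16, 404.6 ]), array([457.87, 284.31]), array([722.2, 319.8])]
scene [array([625.82, 299.14]), array([530.01, 404.67]), array([458.95, 289.69]), array([723.26, 323.31])]
top [array([548.35, 121.94]), array([567.49,  32.02]), array([584.56, -60.75])]
scene [array([546.42, 123.94]), array([567.1,  30.3]), array([584.28, -62.19])]
[684.87 183.37  54.  ] [689.86 444.74  10.  ]
```

View pics/ca.png

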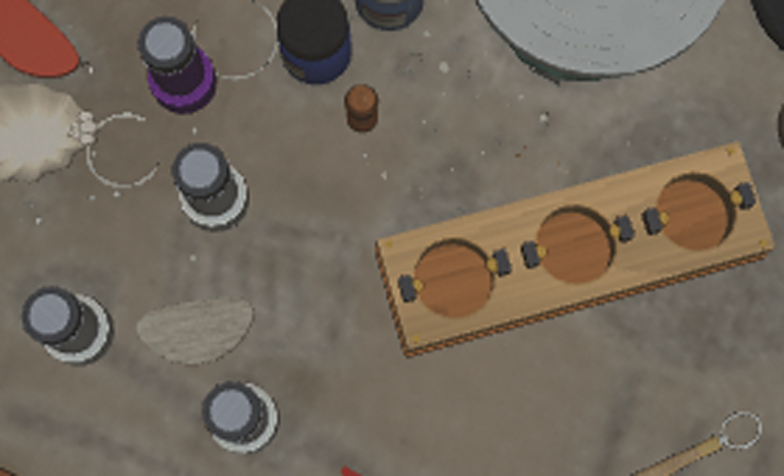

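View pics/cb.png

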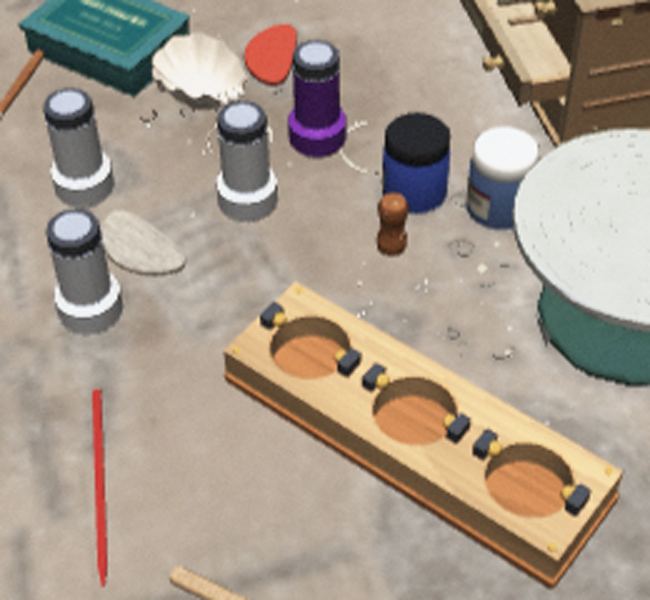

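The crops give sub-pixel centres. The two views agree to about 3 mm.

```bash
python3 - <<'E'
from h import *
T=lambda x,y:(x/2.8+140-.3,y/2.8+125-.3)
S=lambda x,y:(x/2.5+150-.3,y/2.5+100-.3)
for z,ts,ss in((100,[(200,167),(52,314),(234,409)],[(244,121),(69,108),(75,229)]),(38,[(453,278),(575,244),(695,212)],[(311,348),(415,411),(529,480)])):
    for a,b in zip(ts,ss): 
        p,q=hit("top",T(*a),z),hit("scene",S(*b),z);print(p[:2],q[:2],(p+q)[:2]/2)
R=Ro.from_euler("xyz",get_obs()["tcp_rot"]).as_matrix();print(R)
print("jaw az",np.degrees(np.arctan2(R[1,2],R[0,2])),"y az",np.degrees(np.arctan2(R[1,1],R[0,1])))
E
```

```text
[628.26 301.43] [626.08 298.5 ] [627.17 299.96]
[530.75 407.97] [529.11 405.88] [529.93 406.92]
[456.51 285.76] [456.66 287.23] [456.58 286.5 ]
[546.49 125.25] [546.71 124.  ] [546.6  124.63]
[565.69  32.09] [565.21  31.66] [565.45  31.87]
[583.68 -60.47] [583.82 -61.  ] [583.75 -60.73]
[[-0.   -0.93  0.38]
 [-0.    0.38  0.93]
 [-1.    0.   -0.  ]]
jaw az 67.83613654449971 y az 157.83611955485227
```

Emit:
carry_out --pt "429 -186 -20 -56.5" --pt "429 -186 -20 -56.5" --pt "429 -186 -20 -56.5" --pt "429 -186 -20 -56.5" --pt "429 -186 -20 -56.5" --pt "429 -186 -20 -56.5" --pt "429 -186 -20 -56.5" --pt "429 -186 -20 -56.5" --pt "429 -186 -20 -56.5" --pt "429 -186 -20 -56.5" --pt "429 -186 -20 -56.5" --pt "429 -186 -20 -56.5" --pt "429 -186 -20 -56.5" --pt "429 -186 -20 -56.5" --pt "429 -186 -20 -56.5" --pt "429 -186 -20 -56.5" --pt "429 -186 -20 -56.5" --pt "429 -186 -20 -56.5" --hand 70

```text
time: 1.6
tool_pos: [626.0, 300.9, 206.8]
tcp_rot: [2.724, 1.57, 2.924]
contact_force: [-0.8, 1.0, -0.3]
grip_width: 70.1
```

```bash
cat >> h.py <<'E'
def wrist():
    o=get_obs();c=camera_info("wrist");im=capture("wrist")
    T=np.eye(4);T[:3,:3]=Ro.from_euler("xyz",o["tcp_rot"]).as_matrix();T[:3,3]=o["tool_pos"]
    return im,T@c["mount"],c["camera_matrix"],o
def whit(M,K,uv,z):
    a=np.array([(uv[0]-K[0,2])/K[0,0],(uv[1]-K[1,2])/K[1,1]]);t=np.linalg.norm(a)
    d=M[:3,:3]@np.r_[a/max(t,1e-9)*np.sin(t),np.cos(t)];return M[:3,3]+d*(z-M[2,3])/d[2]
def wproj(M,K,p):
    q=(np.linalg.inv(M)@np.r_[p,1])[:3];t=np.arctan2(np.hypot(q[0],q[1]),q[2]);return K[:2,2]+K[0,0]*t*q[:2]/np.hypot(q[0],q[1])
E
python3 - <<'E'
from h import *
im,M,K,o=wrist();np.savez("w1.npz",M=M,K=K);print(o)
im=im[:,:,::-1].copy()
for p in [(627.2,300,100),(529.9,406.9,100),(456.6,286.5,100),(546.6,124.6,38),(565.5,31.9,38),(583.8,-60.7,38)]:
    u=wproj(M,K,np.array(p));print(p,u);cv2.circle(im,tuple(int(round(v)) for v in u),2,(0,0,255),-1)
cv2.imwrite("pics/w1.png",im)
E
```

```text
{'time': 1.6, 'joint_positions': array([0.34, 0.68, 1.01, 0.  , 1.45, 0.14]), 'dq': array([-0.01,  0.  , -0.01, -0.  , -0.  , -0.  ]), 'tau': array([ -0.03, -60.95, -25.92,   0.09,   0.03,   0.  ]), 'tool_pos': array([625.99, 300.9 , 206.8 ]), 'tcp_rot': array([2.72, 1.57, 2.92]), 'contact_force': array([-0.78,  0.96, -0.25]), 'moment': array([-0.06,  0.01,  0.03]), 'grip_width': 70.11675838927209}
(627.2, 300, 100) [284.48 206.8 ]
(529.9, 406.9, 100) [193.86  61.1 ]
(456.6, 286.5, 100) [101.68 185.52]
(546.6, 124.6, 38) [192.47 313.76]
(565.5, 31.9, 38) [202.24 367.86]
(583.8, -60.7, 38) [210.71 408.79]
```

View pics/w1.png

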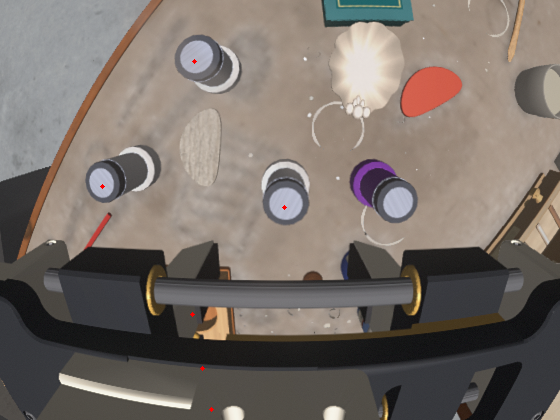

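The wrist view shows the canister lids at about (286,203), (200,58) and (104,182). These are within 3 to 6 px of my predictions, and the jaw centre line is right over canister 1.

```bash
python3 - <<'E'
from h import *
w=np.load("w1.npz")
for u in[(286,203),(199.5,58),(104,182)]:print(whit(w["M"],w["K"],u,100))
E
```

```text
[627.79 303.53 100.  ]
[534.16 410.09 100.  ]
[459.02 290.32 100.  ]
```

Emit:
carry_out --pt "1.5 1.6 -40 0" --pt "1.5 1.6 -80 0" --pt "1.5 1.6 -110 0" --pt "1.5 1.6 -130 0" --pt "1.5 1.6 -145 0" --pt "1.5 1.6 -155 0" --pt "1.5 1.6 -161 0" --pt "1.5 1.6 -161 0" --pt "1.5 1.6 -161 0"

```text
time: 2.4
tool_pos: [628.1, 302.5, 46.6]
tcp_rot: [0.794, 1.57, 0.993]
contact_force: [-0.6, 0.5, 1.3]
grip_width: 70.2
```

Emit:
carry_out --pt "0 0 0 0" --pt "0 0 0 0" --pt "0 0 0 0" --pt "0 0 0 0" --pt "0 0 0 0" --pt "0 0 0 0" --pt "0 0 0 0" --pt "0 0 0 0" --hand 30

```text
time: 3.07
tool_pos: [628.2, 302.6, 46.9]
tcp_rot: [0.564, 1.57, 0.763]
contact_force: [-0.1, 0.1, 2.1]
grip_width: 39.7
```

Emit:
carry_out --pt "0 0 5 0" --pt "0 0 15 0" --pt "0 0 25 0" --pt "0 0 25 0" --pt "0 0 25 0" --pt "0 0 25 0"

```text
time: 3.57
tool_pos: [628.1, 302.6, 72.0]
tcp_rot: [0.528, 1.57, 0.727]
contact_force: [0.8, -1.2, -1.2]
grip_width: 39.8
```

Emit:
carry_out --pt "0 0 40 0" --pt "0 0 80 0" --pt "0 0 108 0" --pt "0 0 108 0" --pt "0 0 108 0" --pt "0 0 108 0" --pt "0 0 108 0"

```text
time: 4.15
tool_pos: [627.1, 302.2, 177.6]
tcp_rot: [-3.107, 1.568, -2.907]
contact_force: [-0.6, 0.4, -1.2]
grip_width: 40.0
```

```bash
cat >> h.py <<'E'
def favg(n=5):
    F=[]
    for _ in range(n):F.append(get_obs()["contact_force"]);capture("top")
    return np.mean(F,0),np.std(F,0)
E
python3 - <<'E'
from h import *
print(favg(6));o=get_obs();print(o["tool_pos"],o["tau"],o["grip_width"])
E
```

```text
(array([-0.  ,  0.36, -1.08]), array([0.44, 0.43, 0.22]))
[627.98 302.48 179.27] [ -0.   -62.21 -25.93   0.09   0.03   0.  ] 39.95983347278484
```

Canister 1 weighs about 1.1 N, so it's the cork one. Before placing it I'll look at the rack from beyond it.

Emit:
carry_out --pt "-43 -362 5 0" --pt "-43 -362 5 0" --pt "-43 -362 5 0" --pt "-43 -362 5 0" --pt "-43 -362 5 0" --pt "-43 -362 5 0" --pt "-43 -362 5 0" --pt "-43 -362 5 0" --pt "-43 -362 5 0" --pt "-43 -362 5 0" --pt "-43 -362 5 0" --pt "-43 -362 5 0" --pt "-43 -362 5 0"

```text
time: 5.53
tool_pos: [585.1, -58.3, 184.2]
tcp_rot: [1.783, 1.57, 1.984]
contact_force: [-0.2, 0.2, -1.1]
grip_width: 39.4
```

```bash
python3 - <<'E'
from h import *
im,M,K,o=wrist();np.savez("w2.npz",M=M,K=K);print(o["tool_pos"])
for p in [(546.6,124.6,38),(565.5,31.9,38),(583.8,-60.7,38)]: print(wproj(M,K,np.array(p)))
cv2.imwrite("pics/w2.png",im[:,:,::-1])
E
```

```text
[585.09 -58.28 184.21]
[281.86   1.16]
[281.91  97.34]
[281.44 196.56]
```

View pics/w2.png

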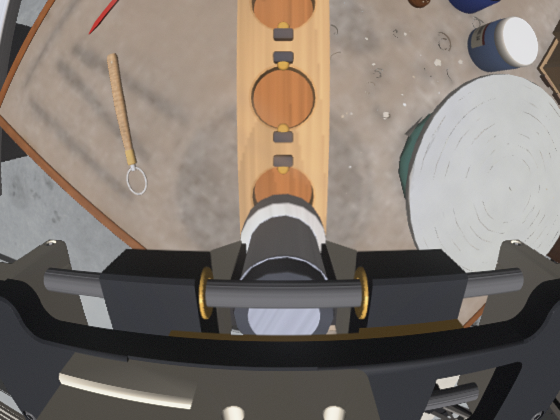

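The rack runs straight along the tool's y axis: jaws at column 283, rack edges at 237 and 328, and the middle bore at (283.5,98). It is about 1.5 px from the prediction.

```bash
python3 - <<'E'
from h import *
w=np.load("w2.npz");M,K=w["M"],w["K"]
print(whit(M,K,(283.3,98),38))
a=whit(M,K,(283,65),46);b=whit(M,K,(283,128),46);print(a,b,(a+b)/2)
R=M[:3,:3];print("img x axis az",np.degrees(np.arctan2(R[1,0],R[0,0])))
m=np.array([566.5,32.5]);
for az in(11.3,):
    d=np.array([-np.sin(np.radians(az)),np.cos(np.radians(az))]);print(m+95*d,m-95*d)
E
```

```text
[566.88  31.55  38.  ]
[560.65  60.87  46.  ] [572.15   4.28  46.  ] [566.4   32.57  46.  ]
img x axis az 11.486567828129846
[547.89 125.66] [585.11 -60.66]
```

Emit:
carry_out --pt "-37.2 182.5 0 0" --pt "-37.2 182.5 0 0" --pt "-37.2 182.5 0 0" --pt "-37.2 182.5 0 0" --pt "-37.2 182.5 0 0" --pt "-37.2 182.5 0 0" --pt "-37.2 182.5 -20 0" --pt "-37.2 182.5 -45 0" --pt "-37.2 182.5 -65 0" --pt "-37.2 182.5 -74 0" --pt "-37.2 182.5 -74 0" --pt "-37.2 182.5 -74 0" --pt "-37.2 182.5 -74 0"

```text
time: 6.67
tool_pos: [548.9, 124.5, 111.5]
tcp_rot: [0.164, 1.569, 0.365]
contact_force: [-0.1, 0.3, -1.6]
grip_width: 39.5
```

Emit:
carry_out --pt "-1 -0.3 -4 0" --pt "-1 -0.3 -8 0" --pt "-1 -0.3 -11 0" --pt "-1 -0.3 -14 0" --pt "-1 -0.3 -16 0" --pt "-1 -0.3 -18 0" --pt "-1 -0.3 -20 0" --pt "-1 -0.3 -22 0" --pt "-1 -0.3 -24 0" --pt "-1 -0.3 -25 0" --pt "-1 -0.3 -25 0"

```text
time: 7.58
tool_pos: [548.6, 124.4, 86.8]
tcp_rot: [0.087, 1.567, 0.288]
contact_force: [1.8, 1.0, 0.4]
grip_width: 39.4
```

Emit:
carry_out --pt "0 0 -1.5 0" --pt "0 0 -3 0" --pt "0 0 -4.5 0" --pt "0 0 -6 0" --pt "0 0 -7.5 0" --pt "0 0 -8 0" --pt "0 0 -8 0"

```text
time: 8.17
tool_pos: [548.8, 124.4, 78.4]
tcp_rot: [0.098, 1.567, 0.299]
contact_force: [2.4, 2.1, -0.9]
grip_width: 39.5
```

Emit:
carry_out --pt "0 0 -1.5 0" --pt "0 0 -3 0" --pt "0 0 -4.5 0" --pt "0 0 -6 0" --pt "0 0 -7.5 0" --pt "0 0 -9 0" --pt "0 0 -10.5 0" --pt "0 0 -12 0" --pt "0 0 -12 0"

```text
time: 8.92
tool_pos: [548.4, 124.5, 65.3]
tcp_rot: [0.21, 1.568, 0.411]
contact_force: [2.9, 2.3, -4.8]
grip_width: 39.3
```

Emit:
carry_out --pt "0 0 -1 0" --pt "0 0 -2 0" --pt "0 0 -3 0" --pt "0 0 -4 0" --pt "0 0 -5 0" --pt "0 0 -5 0"

```text
time: 9.42
tool_pos: [548.3, 124.4, 60.1]
tcp_rot: [0.237, 1.568, 0.438]
contact_force: [-0.4, -0.1, -1.6]
grip_width: 39.8
```

Emit:
carry_out --pt "0 0 -0.7 0" --pt "0 0 -1.4 0" --pt "0 0 -1.4 0" --pt "0 0 -1.4 0"

```text
time: 9.75
tool_pos: [548.3, 124.3, 58.9]
tcp_rot: [0.188, 1.568, 0.389]
contact_force: [-0.3, -0.6, -0.8]
grip_width: 39.6
```

Emit:
carry_out --pt "0 0 -0.7 0" --pt "0 0 -1.2 0" --pt "0 0 -1.2 0" --pt "0 0 -1.2 0"

```text
time: 10.08
tool_pos: [548.4, 124.3, 58.7]
tcp_rot: [0.116, 1.567, 0.318]
contact_force: [-3.3, -0.5, 8.4]
grip_width: 39.8
```

It stopped on the floor at the expected height with 8 N, so I'll release and go to canister 3.

Emit:
carry_out --pt "0 0 0.5 0" --pt "0 0 0.5 0" --pt "0 0 0.5 0" --pt "0 0 0.5 0" --pt "0 0 0.5 0" --pt "0 0 0.5 0" --pt "0 0 20 0" --pt "0 0 60 0" --pt "0 0 100 0" --pt "0 0 121 0" --pt "0 0 121 0" --hand 70

```text
time: 11.0
tool_pos: [551.2, 124.7, 185.4]
tcp_rot: [-0.054, 1.557, 0.147]
contact_force: [0.5, -0.3, 0.6]
grip_width: 70.0
```

Emit:
carry_out --pt "-90 164.7 0 0" --pt "-90 164.7 0 0" --pt "-90 164.7 0 0" --pt "-90 164.7 0 0" --pt "-90 164.7 0 0" --pt "-90 164.7 0 0" --pt "-90 164.7 -10 0" --pt "-90 164.7 -10 0"

```text
time: 11.67
tool_pos: [460.4, 288.3, 172.9]
tcp_rot: [-0.195, 1.56, 0.006]
contact_force: [-0.7, -0.5, -0.2]
grip_width: 70.2
```

```bash
python3 - <<'E'
from h import *
im,M,K,o=wrist();np.savez("w3.npz",M=M,K=K);print(o["tool_pos"],favg(6))
for p in [(458.5,290,100),(533,409,100)]: print(wproj(M,K,np.array(p)))
t=capture("top")[:,:,::-1];u=proj("top",(547.9,125.2,112));print(u)
c=cv2.resize(t[150:270,240:400],None,fx=3,fy=3,interpolation=cv2.INTER_CUBIC)
out=np.zeros((780,560,3),np.uint8);out[:420]=im[:,:,::-1];out[420:780,:480]=c
cv2.imwrite("pics/w3.png",cv2.resize(out,None,fx=.76,fy=.76,interpolation=cv2.INTER_AREA))
E
```

```text
[460.43 288.3  172.86] (array([ 0.14, -0.13,  0.22]), array([0.29, 0.57, 0.54]))
[280.1 215.1]
[411.73  81.99]
[303.48 216.77]
```

View pics/w3.png

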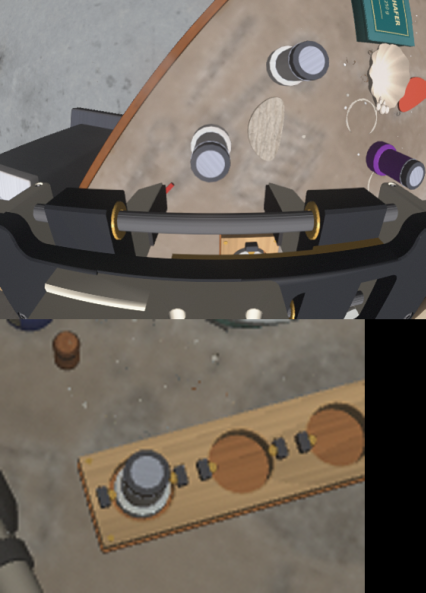

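The cork canister stands in the left bore. The wrist view has canister 3's lid at (278,213) and canister 2's at (407,80). I'll take canister 3 next.

Emit:
carry_out --pt "-3.2 1.7 -30 0" --pt "-3.2 1.7 -60 0" --pt "-3.2 1.7 -90 0" --pt "-3.2 1.7 -110 0" --pt "-3.2 1.7 -120 0" --pt "-3.2 1.7 -126 0" --pt "-3.2 1.7 -126 0" --pt "-3.2 1.7 -126 0"

```text
time: 12.73
tool_pos: [459.1, 290.9, 50.4]
tcp_rot: [-0.021, 1.555, 0.179]
contact_force: [-0.5, 0.0, 0.5]
grip_width: 69.7
```

Emit:
carry_out --pt "0 0 0 0" --pt "0 0 0 0" --pt "0 0 0 0" --pt "0 0 0 0" --pt "0 0 0 0" --pt "0 0 0 0" --pt "0 0 0 0" --pt "0 0 0 0" --hand 30

```text
time: 13.4
tool_pos: [458.1, 290.7, 50.5]
tcp_rot: [-0.041, 1.557, 0.16]
contact_force: [-6.4, -0.7, 5.2]
grip_width: 40.3
```

Emit:
carry_out --pt "0 0 5 0" --pt "0 0 15 0" --pt "0 0 25 0" --pt "0 0 25 0" --pt "0 0 25 0" --pt "0 0 25 0" --pt "0 0 25 0"

```text
time: 13.98
tool_pos: [457.9, 290.5, 75.1]
tcp_rot: [-0.059, 1.558, 0.141]
contact_force: [-0.1, -0.7, -6.8]
grip_width: 40.0
```

```bash
python3 - <<'E'
from h import *
print(favg(6));o=get_obs();print(o["tool_pos"],o["grip_width"])
R=Ro.from_euler("xyz",o["tcp_rot"]).as_matrix();print(R)
E
```

```text
(array([-0.06,  0.13, -7.36]), array([0.46, 0.46, 0.35]))
[458.06 290.64  75.25] 39.93517731533386
[[ 0.01 -0.2   0.98]
 [ 0.    0.98  0.2 ]
 [-1.   -0.    0.01]]
```

About 7.4 N, so canister 3 is the steel one and goes to the right pocket.

Emit:
carry_out --pt "0 0 40 0" --pt "0 0 80 0" --pt "10 -20 115 0" --pt "127.5 -351.3 115 0" --pt "127.5 -351.3 115 0" --pt "127.5 -351.3 115 0" --pt "127.5 -351.3 115 0" --pt "127.5 -351.3 115 0" --pt "127.5 -351.3 115 0" --pt "127.5 -351.3 115 0" --pt "127.5 -351.3 115 0" --pt "127.5 -351.3 115 0" --pt "127.5 -351.3 115 0" --pt "127.5 -351.3 115 0" --pt "127.5 -351.3 95 0" --pt "127.5 -351.3 70 0" --pt "127.5 -351.3 50 0" --pt "127.5 -351.3 40 0" --pt "127.5 -351.3 40 0" --pt "127.5 -351.3 40 0"

```text
time: 15.95
tool_pos: [585.6, -60.0, 115.5]
tcp_rot: [-0.031, 1.558, 0.17]
contact_force: [-0.8, -0.3, -6.7]
grip_width: 39.9
```

Emit:
carry_out --pt "0 -0.5 -4 0" --pt "0 -0.5 -8 0" --pt "0 -0.5 -12 0" --pt "0 -0.5 -15 0" --pt "0 -0.5 -17 0" --pt "0 -0.5 -19 0" --pt "0 -0.5 -21 0" --pt "0 -0.5 -23 0" --pt "0 -0.5 -25 0" --pt "0 -0.5 -25 0"

```text
time: 16.78
tool_pos: [586.3, -60.3, 90.3]
tcp_rot: [-0.033, 1.556, 0.168]
contact_force: [3.5, 1.8, -9.6]
grip_width: 39.9
```

Emit:
carry_out --pt "0 0 -1.5 0" --pt "0 0 -3 0" --pt "0 0 -4.5 0" --pt "0 0 -6 0" --pt "0 0 -7.5 0" --pt "0 0 -8 0" --pt "0 0 -8 0"

```text
time: 17.37
tool_pos: [586.3, -60.3, 82.0]
tcp_rot: [-0.021, 1.556, 0.18]
contact_force: [1.2, 1.3, -6.0]
grip_width: 39.9
```

Emit:
carry_out --pt "0 0 -1.5 0" --pt "0 0 -3 0" --pt "0 0 -4.5 0" --pt "0 0 -6 0" --pt "0 0 -7.5 0" --pt "0 0 -9 0" --pt "0 0 -10.5 0" --pt "0 0 -12 0" --pt "0 0 -12 0"

```text
time: 18.12
tool_pos: [585.5, -60.2, 68.6]
tcp_rot: [0.038, 1.558, 0.239]
contact_force: [0.6, -0.8, -14.2]
grip_width: 39.8
```

Emit:
carry_out --pt "0 0 -1 0" --pt "0 0 -2 0" --pt "0 0 -3 0" --pt "0 0 -4 0" --pt "0 0 -5 0" --pt "0 0 -6 0" --pt "0 0 -6 0"

```text
time: 18.7
tool_pos: [585.6, -60.3, 63.1]
tcp_rot: [0.016, 1.558, 0.217]
contact_force: [-0.5, -0.3, -3.3]
grip_width: 40.1
```

Emit:
carry_out --pt "0 0 -0.6 0" --pt "0 0 -1.2 0" --pt "0 0 -1.2 0" --pt "0 0 -1.2 0"

```text
time: 19.03
tool_pos: [585.8, -60.3, 63.0]
tcp_rot: [-0.019, 1.557, 0.182]
contact_force: [-3.3, 0.6, 6.4]
grip_width: 39.8
```

Seated. I'll release it and go over canister 2.

Emit:
carry_out --pt "0 0 0.5 0" --pt "0 0 0.5 0" --pt "0 0 0.5 0" --pt "0 0 0.5 0" --pt "0 0 0.5 0" --pt "0 0 0.5 0" --pt "0 0 20 0" --pt "0 0 60 0" --pt "0 0 100 0" --pt "0 0 117 0" --pt "0 0 117 0" --hand 70

```text
time: 19.95
tool_pos: [588.3, -60.9, 185.3]
tcp_rot: [-0.193, 1.548, 0.008]
contact_force: [0.5, -0.2, 0.3]
grip_width: 70.2
```

Emit:
carry_out --pt "-55 469 0 0" --pt "-55 469 0 0" --pt "-55 469 0 0" --pt "-55 469 0 0" --pt "-55 469 0 0" --pt "-55 469 0 0" --pt "-55 469 0 0" --pt "-55 469 0 0" --pt "-55 469 0 0" --pt "-55 469 0 0" --pt "-55 469 0 0" --pt "-55 469 0 0" --pt "-55 469 0 0" --pt "-55 469 0 0" --pt "-55 469 0 0" --pt "-55 469 0 0"

```text
time: 21.28
tool_pos: [533.9, 406.3, 185.0]
tcp_rot: [-0.228, 1.548, -0.029]
contact_force: [0.4, -0.1, -0.4]
grip_width: 70.3
```

```bash
python3 - <<'E'
from h import *
im,M,K,o=wrist();print(o["tool_pos"])
print(wproj(M,K,np.array((530.5,410,100))))
g=cv2.cvtColor(im,cv2.COLOR_RGB2HSV);p=im.astype(int)
# lid disc: bluish light grey
m=((p[...,2]-p[...,0]>12)&(p[...,2]>130)&(p[...,2]-p[...,0]<60)).astype(np.uint8)
n,l,s,c=cv2.connectedComponentsWithStats(cv2.morphologyEx(m,cv2.MORPH_OPEN,np.ones((3,3))))
for i in range(1,n):
    if s[i,4]>300:print(s[i],c[i],whit(M,K,c[i],100))
cv2.imwrite("pics/w4.png",im[:,:,::-1])
t=capture("top")[:,:,::-1];cv2.imwrite("pics/t4.png",cv2.resize(t[150:270,260:420],None,fx=3,fy=3,interpolation=cv2.INTER_CUBIC))
E
```

```text
[533.89 406.29 185.01]
[277.49 207.3 ]
[ 261  189   36   35 1011] [278.49 205.9 ] [531.04 411.26 100.  ]
```

Emit:
carry_out --pt "-2.9 4 -30 0" --pt "-2.9 4 -60 0" --pt "-2.9 4 -90 0" --pt "-2.9 4 -115 0" --pt "-2.9 4 -125 0" --pt "-2.9 4 -131 0" --pt "-2.9 4 -135 0" --pt "-2.9 4 -135 0" --pt "-2.9 4 -135 0"

```text
time: 22.13
tool_pos: [532.0, 410.9, 52.0]
tcp_rot: [-0.148, 1.546, 0.051]
contact_force: [0.3, -0.0, 0.0]
grip_width: 70.1
```

Emit:
carry_out --pt "0 0 0 0" --pt "0 0 0 0" --pt "0 0 0 0" --pt "0 0 0 0" --pt "0 0 0 0" --pt "0 0 0 0" --pt "0 0 0 0" --pt "0 0 0 0" --hand 30

```text
time: 22.8
tool_pos: [531.5, 410.9, 52.3]
tcp_rot: [-0.158, 1.547, 0.041]
contact_force: [-3.7, -0.7, 6.5]
grip_width: 39.1
```

Emit:
carry_out --pt "0 0 5 0" --pt "0 0 15 0" --pt "0 0 25 0" --pt "0 0 25 0" --pt "0 0 25 0" --pt "0 0 25 0" --pt "0 0 25 0"

```text
time: 23.38
tool_pos: [531.2, 410.6, 76.8]
tcp_rot: [-0.178, 1.547, 0.021]
contact_force: [0.0, 0.1, -2.9]
grip_width: 39.1
```

```bash
python3 - <<'E'
from h import *
print(favg(6));o=get_obs();print(o["tool_pos"],o["grip_width"])
R=Ro.from_euler("xyz",o["tcp_rot"]).as_matrix();print(R*1000)
E
```

```text
(array([ 0.13, -0.32, -3.13]), array([0.35, 0.22, 0.43]))
[531.4  410.81  77.04] 39.005917792940046
[[  23.79 -197.62  979.99]
 [   0.78  980.27  197.66]
 [-999.72   -3.94   23.48]]
```

View pics/t4.png

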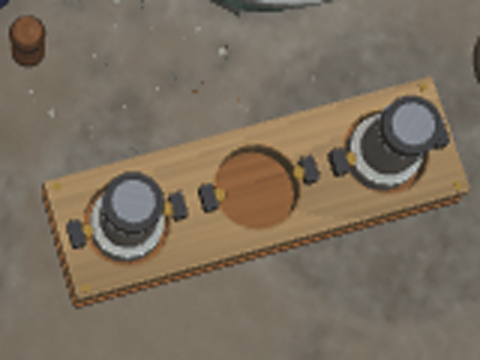

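Both placed canisters stand in their bores. This one weighs about 3.2 N, so it's the aluminium one and goes to the middle.

Emit:
carry_out --pt "0 0 40 0" --pt "0 0 80 0" --pt "5 -20 113 0" --pt "34.4 -379.1 113 0" --pt "34.4 -379.1 113 0" --pt "34.4 -379.1 113 0" --pt "34.4 -379.1 113 0" --pt "34.4 -379.1 113 0" --pt "34.4 -379.1 113 0" --pt "34.4 -379.1 113 0" --pt "34.4 -379.1 113 0" --pt "34.4 -379.1 113 0" --pt "34.4 -379.1 113 0" --pt "34.4 -379.1 113 0" --pt "34.4 -379.1 113 0" --pt "34.4 -379.1 90 0" --pt "34.4 -379.1 65 0" --pt "34.4 -379.1 45 0" --pt "34.4 -379.1 40 0" --pt "34.4 -379.1 40 0"

```text
time: 25.35
tool_pos: [564.7, 33.2, 115.7]
tcp_rot: [-0.136, 1.55, 0.065]
contact_force: [-0.1, -0.0, -3.5]
grip_width: 38.9
```

Emit:
carry_out --pt "0 0 0 0" --pt "0 0 0 0" --pt "0 0 0 0"

```text
time: 25.6
tool_pos: [565.6, 33.5, 117.0]
tcp_rot: [-0.15, 1.548, 0.051]
contact_force: [1.1, -0.5, -4.4]
grip_width: 38.9
```

Emit:
carry_out --pt "0.2 -1.7 -4 0" --pt "0.2 -1.7 -8 0" --pt "0.2 -1.7 -12 0" --pt "0.2 -1.7 -15 0" --pt "0.2 -1.7 -17 0" --pt "0.2 -1.7 -19 0" --pt "0.2 -1.7 -21 0" --pt "0.2 -1.7 -23 0" --pt "0.2 -1.7 -25 0" --pt "0.2 -1.7 -25 0"

```text
time: 26.43
tool_pos: [566.3, 31.9, 91.8]
tcp_rot: [-0.144, 1.546, 0.057]
contact_force: [2.8, 0.9, -7.4]
grip_width: 39.1
```

Emit:
carry_out --pt "0 0 -1.5 0" --pt "0 0 -3 0" --pt "0 0 -4.5 0" --pt "0 0 -6 0" --pt "0 0 -7.5 0" --pt "0 0 -8 0" --pt "0 0 -8 0"

```text
time: 27.02
tool_pos: [566.3, 31.9, 83.4]
tcp_rot: [-0.14, 1.547, 0.061]
contact_force: [1.2, 0.7, -3.2]
grip_width: 39.4
```

Emit:
carry_out --pt "0 0 -1.5 0" --pt "0 0 -3 0" --pt "0 0 -4.5 0" --pt "0 0 -6 0" --pt "0 0 -7.5 0" --pt "0 0 -9 0" --pt "0 0 -10.5 0" --pt "0 0 -12 0" --pt "0 0 -12 0"

```text
time: 27.77
tool_pos: [565.9, 32.0, 70.3]
tcp_rot: [-0.129, 1.548, 0.072]
contact_force: [2.3, 0.7, -9.7]
grip_width: 39.4
```

Emit:
carry_out --pt "0 0 -1 0" --pt "0 0 -2 0" --pt "0 0 -3 0" --pt "0 0 -4 0" --pt "0 0 -5 0" --pt "0 0 -5.5 0" --pt "0 0 -5.5 0"

```text
time: 28.35
tool_pos: [565.8, 32.0, 64.9]
tcp_rot: [-0.13, 1.548, 0.071]
contact_force: [-0.5, -0.3, -3.1]
grip_width: 38.8
```

Emit:
carry_out --pt "0 0 -0.6 0" --pt "0 0 -1.2 0" --pt "0 0 -1.2 0" --pt "0 0 -1.2 0"

```text
time: 28.68
tool_pos: [565.9, 32.0, 64.8]
tcp_rot: [-0.139, 1.547, 0.063]
contact_force: [-1.6, -0.4, 5.8]
grip_width: 39.3
```

Seated. I'll release, retreat and check.

Emit:
carry_out --pt "0 0 0 0" --pt "0 0 0 0" --pt "0 0 0 0" --pt "0 0 0 0" --pt "0 0 0 0" --pt "0 0 0 0" --pt "0 0 20 0" --pt "0 0 50 0" --pt "0 0 90 0" --pt "0 0 130 0" --pt "0 0 130 0" --hand 70

```text
time: 29.6
tool_pos: [569.8, 31.8, 203.0]
tcp_rot: [-0.192, 1.533, 0.01]
contact_force: [1.1, -0.3, 0.3]
grip_width: 69.8
```

Emit:
carry_out --pt "-60 250 60 0" --pt "-60 250 60 0" --pt "-60 250 60 0" --pt "-60 250 60 0" --pt "-60 250 60 0" --pt "-60 250 60 0" --pt "-60 250 60 0" --pt "-60 250 60 0" --pt "-60 250 60 0" --pt "-60 250 60 0"

```text
time: 30.43
tool_pos: [509.9, 280.9, 262.3]
tcp_rot: [-0.215, 1.534, -0.014]
contact_force: [-0.4, -0.6, 1.0]
grip_width: 70.1
```

```bash
python3 - <<'E'
from h import *
P=[(547.9,125.2),(566.7,32),(585.3,-61)]
out=[]
for n,y,x in(("top",slice(130,270),slice(240,420)),("scene",slice(170,330),slice(220,400))):
    im=capture(n)[:,:,::-1].copy();c=cv2.resize(im[y,x],None,fx=3,fy=3,interpolation=cv2.INTER_CUBIC)
    for p in P:
        u=(proj(n,(*p,112))-[x.start,y.start])*3+1;cv2.circle(c,tuple(int(round(v)) for v in u),3,(0,0,255),-1)
    out.append(c)
cv2.imwrite("pics/f.png",cv2.resize(np.vstack(out),None,fx=.66,fy=.66,interpolation=cv2.INTER_AREA));print(get_obs()["tool_pos"],get_obs()["grip_width"])
E
```

```text
[510.11 280.41 262.43] 70.10908755828103
```

View pics/f.png

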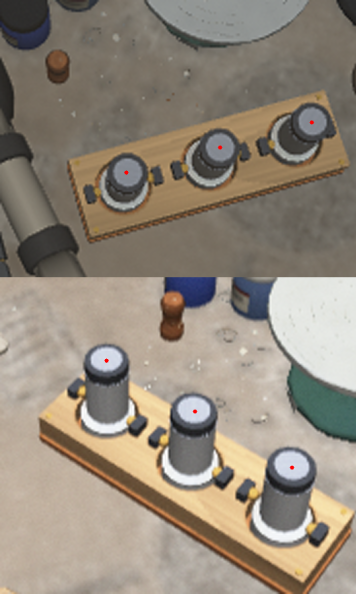

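In both views all three lids match the predicted seated lid centres at 112 mm height to about 2 px, and the canisters stand upright. I'm handing in.

```bash
python3 -c "
from plant import *
print(close_job())"
```

```text
the job is handed in; nothing more can be done
None
```

I weighed all three canisters by lifting them and pushed each down to the floor of its pocket. Then I released them and handed the job in at about 31 s. No verdict is reported.

| Pocket | Lifted weight | Kind | Final push on the floor |
|---|---|---|---|
| Left | about 1.1 N | cork | 8 N |
| Middle | about 3.2 N | aluminium | 6 N |
| Right | about 7.4 N | steel | 6 N |

- **Seating:** each canister stopped within about 1 mm of the expected floor height. The readings between steps stayed under 15 N, but they are taken only at the end of each move, so a brief peak within one would not show.
- **Final check:** in both fixed cameras the three lids lie on the predicted seated positions to about 2 px, and the canisters look upright. The gripper is open and well clear of them.
- **Bystanders:** the stamp is where it was. I did not take a separate final look at the shell dish, but the arm never came near it.
- **Disagreements:** the canister positions from the fixed and wrist cameras differed by 2 to 4 mm. The tool also built up a tilt of about 0.02 rad by the last grasp, which did not hinder seating.

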